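# Zero the turns counter of the coil winder

### The job

The turns counter of the pickup-coil winder still shows the last coil: set it back to zero by turning its red-tipped reset lever anticlockwise (seen from above), the long way back across the scale, until it rests fully home against the adjustable stop block near the red zero mark, with the block's yellow spring pin pushed right in. The stop is seldom exactly at the mark, so go by feel, do not force the lever, leave it home on its own, and do not disturb the tools lying around.

Things in the scene. Friction and masses are not known exactly. Their poses are not given: they have to be found in the camera images.
- counter: Turns counter, fixed to the bench: dark base plate 170 x 170 x 8 mm, round green case 164 mm across with a white dial, face 42 mm above the bench; at its own +x side a green gearbox with a small coil bobbin, reaching 127 mm from the origin, 52 mm high. Origin: on the bench under the dial centre. The red zero mark lies along its own -x; the scale runs clockwise from it, seen from above, for 4 rad.
- dial_centre (a point): Centre of the dial face, on the lever's vertical turning axis, 42 mm above the bench.
- zero_mark (a point): Red zero mark on the dial, 65 mm from the axis. The zero stop is an aluminium block on the dial, 48 to 76 mm from the axis, 24 mm thick, top 82 mm above the bench, clamped anywhere up to 0.35 rad to either side of where it would stop the lever at this mark. Its face towards the scale (clockwise side) carries a yellow sprung pin; the lever ends flat against that face.
- reset_lever (a joint): Lever angle (rad): 0 = pointing at the zero mark, growing clockwise seen from above, up to 4.3. Straight one-armed bar 20 mm wide with a round red end, reaching 74 mm from the axis, underside 50 mm and top 76 mm above the bench; hub 40 mm across, top 84 mm. Stiff (4 to 5 N), stays where it is left. Home is somewhere from -0.35 to 0.35, depending on where the stop is set.
- lever_end (a point): Point on top of the lever's red end, 64 mm from the axis, 76 mm above the bench.
- zero_pin (a joint): How far the stop's yellow pin (12 mm thick, 60 mm from the axis, 64 mm above the bench) is pushed in (m): 0 untouched and 6 mm proud, 0.006 flush with the block, when the lever is fully home. A weak spring (2 N) pushes it out again when nothing holds it.
- sanding_block: Loose brown cork sanding block, 60 x 110 x 24 mm, lying on the bench, long side along its y; origin under its centre. Leave it alone.
- driver_yellow: Loose screwdriver with a yellow handle, 27 x 184 x 26 mm, lying along its y; origin under its centre. Leave it alone.

How it is judged:
By the outcome, as a careful person would: the job done as asked, in the order asked, and still so for the second after the job is handed in, with the robot touching nothing.
It also fails if it takes over 45 s, if anything falls off the work surface, if the arm or the gripper's body presses on something with over 40 N, if the wrist force passes 120 N, or if a joint passes its speed limit or range.

### The arm

A 7-joint arm with a two-finger parallel gripper is mounted at the origin on a cart in front of the work surface, level with it; the furniture and walls round the work are solid. World frame = base frame: x ahead of the robot, y to its left, z up, the work surface at z = 0. Lengths are in m, angles in rad, forces in N, time in s.
With the tool pointing down it reaches from about 0.425 to 0.95 m from the base axis. Payload 4.7 kg.
Tool frame: the origin (TCP) lies on the centre line of the jaws, within the pads' length; the fingertips stand robot.nose_length ahead of it and the grasp point (between the pads) lies 8 mm behind it (robot.nose_length is the distance from the TCP to the fingertips, in m); z points along the fingers, x is the direction in which the jaws open and shut, and the axes are right-handed (so a half turn about z gives the same grasp; the last joint's range is limited). The gripper opens to 85 mm and grips with 20 to 120 N. Pads are 22 mm wide; open, the fingers measure 114 mm over their backs; the gripper's body (76 mm by 85 mm) begins 54 mm behind the grasp point. The pads swing forward as they close: fully open they stand 13 mm farther back than shut.
Start: joints at [1.133, 0.469, -0.049, 1.532, 0.024, 1.141, -0.082], TCP at [0.268, -0.619, 0.242] pointing down, gripper open.
Joint ranges: [-2.59, 2.59], [-0.33, 1.99], [-1.39, 1.29], [0.1, 2.45], [-1.04, 4.18], [0.21, 1.99], [-2.66, 2.66]. Speed limits (rad/s): [2.57, 2.57, 3.14, 3.14, 3.14, 3.14, 3.14].

### API

Orientations are given as [roll, pitch, yaw] about the fixed x, y, z axes, in that order (R = Rz(yaw) Ry(pitch) Rx(roll)).
In Python, from plant import robot gives the robot as it stands. Calls block until the motion is done:
- robot.goto(position, orientation): joint-space move of the TCP to a pose.
- robot.move_straight(position, vel=0.15, attitude=None, contact_N=None): straight line of the TCP; attitude=None keeps the orientation; vel is the mean speed in m/s. With contact_N (N) it stops when the force on the tool has changed by that much, and returns True; else False.
- robot.move_joints(angles): joint-space move.
- robot.grip(opening, strength=None): opening from 0.0 (shut) to 1.0 (fully open); strength is the grip in N (None keeps the last); returns when the fingers have stopped.
- robot.sleep(seconds).
- robot.inverse_kinematics(position, orientation): joint angles nearest the present ones, or None.
- robot.sense(): the state.
- robot.grab_frame(name): name is "scene" or "top" or "wrist"; returns a dict with "image" (384x512x3 uint8, red, green, blue), "range_z" (384x512 float32, m along the optical axis (not along the pixel's ray), 0 where there is no reading), "fx", "fy", "cx", "cy" (pixels), "R" (3x3) and "t" (3): a world point X has camera coordinates R X + t. Camera axes: x right, y down, z forward; pixel columns grow to the right and rows downward; lengths in m; the calibration is good to about 2 mm. A picture is of the moment at which its call begins.
A pose or a line that the arm cannot do raises robot.IKError and nothing moves.
- robot.close_job(): hands the job in, once; it reports no verdict.
The state is a dict: "t": time; "joint_pos": joint angles; "joint_velocities": joint speeds; "effort": joint torques, N m; "tcp_pos": TCP position; "tcp_rot": TCP orientation; "wrist_force": force on the tool from outside, world axes, zero at the start; "torque": the same for the moment, N m; "opening": opening from 0.0 (shut) to 1.0 (fully open).
Only numpy, scipy, OpenCV 4.12 (cv2) and the standard library are available. Lean on these libraries where they do the work, as an engineer would, in place of code of your own. Each camera call takes 0.05 s, during which the arm holds its last target. There are 200 camera calls.

## Working session

There is one attempt and no reset: what is moved stays moved. The work goes in short steps, each a Python script; the robot and the scene stay as the last script left them, time stands still between calls to the robot, and variables do not carry over. Pictures are saved under pics/ and viewed, about 8 in all and at most 12, crops included, and the job is handed in when it is done.

```bash
ls; mkdir -p pics; python3 - <<'E'
from plant import robot
import cv2
s=robot.sense();print(s['t'],s['tcp_pos'],s['tcp_rot'],s['wrist_force'],robot.nose_length)
for n in("top","scene"):
    f=robot.grab_frame(n);cv2.imwrite(f'pics/{n}0.png',f['image'][:,:,::-1]);print(n,f['R'],f['t'],f['fx'],f['cx'],f['cy'])
E
```

```text
pics
0.0 [ 0.26810078 -0.61886035  0.24123291] [ 3.14150820e+00  1.98487408e-03 -1.16195800e+00] [ 0.00663488 -0.87532801  0.35109412] 0.011
top [[ 0.0260787  -0.99957856 -0.01275177]
 [-0.98237216 -0.02326357 -0.18548248]
 [ 0.18510766  0.01736413 -0.98256483]] [-0.14496951  0.48193797  0.82822766] 353.5820192482159 251.9374131104211 195.45999112283607
scene [[-0.57806287 -0.81597607  0.00513499]
 [-0.60577226  0.42491477 -0.67267183]
 [ 0.54670219 -0.39195725 -0.73992313]] [0.14382448 0.42520994 0.76551591] 455.8167547110818 254.4011348312994 196.0523972637299
```

View pics/top0.png

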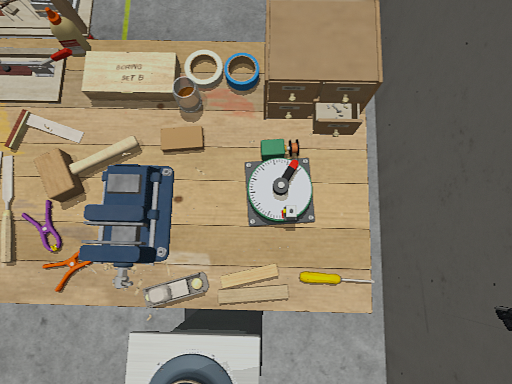

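View pics/scene0.png

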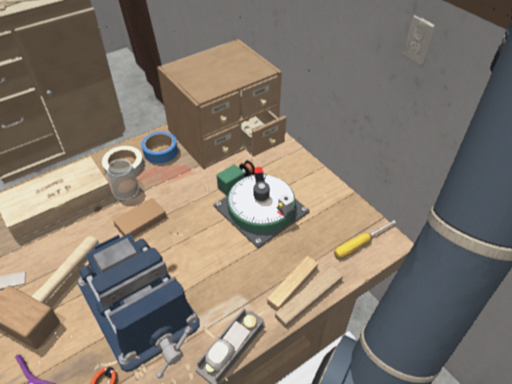

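The top view shows the counter at (280,188) with the gearbox above it. The lever's red end is at (294,165), and the stop block with its pin is near (290,212). The cabinet drawer is at (335,120). The lever therefore has to go over the top and round the left to the bottom. Next I'll measure these positions.

```bash
cat > h.py <<'E'
import numpy as np,cv2
from plant import robot
def ray(f,u,v,z):
    R,t=f['R'],f['t'];c=-R.T@t
    d=R.T@np.array([(u-f['cx'])/f['fx'],(v-f['cy'])/f['fy'],1.])
    return c+d*(z-c[2])/d[2]
def cloud(f):
    v,u=np.mgrid[0:384,0:512];Z=f['range_z']
    P=np.stack([(u-f['cx'])/f['fx']*Z,(v-f['cy'])/f['fy']*Z,Z],-1)
    return (P-f['t'])@f['R']
E
python3 - <<'E'
from h import *
f=robot.grab_frame("top");im=f['image'];hsv=cv2.cvtColor(im,cv2.COLOR_RGB2HSV)
P=cloud(f)
roi=np.zeros((384,512),bool);roi[130:235,235:330]=1
w=(roi&(hsv[...,1]<40)&(hsv[...,2]>170)).astype(np.uint8)
ps=np.argwhere(w)[:,::-1]
h=cv2.convexHull(ps.astype(np.int32));X=np.array([ray(f,*p[0],.042)[:2] for p in h])
e=cv2.fitEllipse(np.float32(X*1000));print('dial',e)
red=(roi&((hsv[...,0]<6)|(hsv[...,0]>174))&(hsv[...,1]>150)&(hsv[...,2]>100)).astype(np.uint8)
n,l,s,c=cv2.connectedComponentsWithStats(red)
for i in range(1,n):
  if s[i,4]>2: print('red',s[i],c[i],ray(f,*c[i],.042),ray(f,*c[i],.076))
ye=(roi&(abs(hsv[...,0].astype(int)-27)<6)&(hsv[...,1]>150)&(hsv[...,2]>130)).astype(np.uint8)
n,l,s,c=cv2.connectedComponentsWithStats(ye)
for i in range(1,n):
  if s[i,4]>2: print('yel',s[i],c[i],ray(f,*c[i],.064))
for a in ((335,118),(335,130),(272,150),(292,148),(358,125),(320,80)): print(a,P[a[1],a[0]])
cv2.imwrite('pics/c0.png',cv2.resize(im[130:235,235:330,::-1],None,fx=5.5,fy=5.5,interpolation=cv2.INTER_CUBIC))
# tall things near counter
m=(P[...,2]>.09)&(np.hypot(P[...,0]-e[0][0]/1e3,P[...,1]-e[0][1]/1e3)<.25)&(f['range_z']>0)
q=P[m];print(len(q),q.min(0) if len(q) else '',q.max(0) if len(q) else '')
E
```

```text
dial ((498.7579040527344, -198.19866943359375), (180.5128173828125, 247.8538818359375), 96.74577331542969)
red [289 160   9   9  57] [293.77192982 163.75438596] [ 0.56931947 -0.23585182  0.042     ] [ 0.55960974 -0.23237899  0.076     ]
red [282 211   2   7   8] [282.125 214.375] [ 0.44048263 -0.20794641  0.042     ] [ 0.43587042 -0.20557768  0.076     ]
yel [283 209   3   4  11] [284.09090909 210.63636364] [ 0.44660765 -0.2110098   0.064     ]
(335, 118) [ 0.70279066 -0.34603381  0.02048946]
(335, 130) [ 0.65789824 -0.33887842  0.04983855]
(272, 150) [ 0.60080094 -0.18025634  0.05228356]
(292, 148) [ 0.60976124 -0.23096827  0.04436655]
(358, 125) [ 0.66169251 -0.38952592  0.07625976]
(320, 80) [ 0.70704234 -0.27364947  0.20809225]
3325 [ 0.65963081 -0.38840497  0.09009011] [ 0.74848642 -0.15463761  0.21343813]
```

View pics/c0.png

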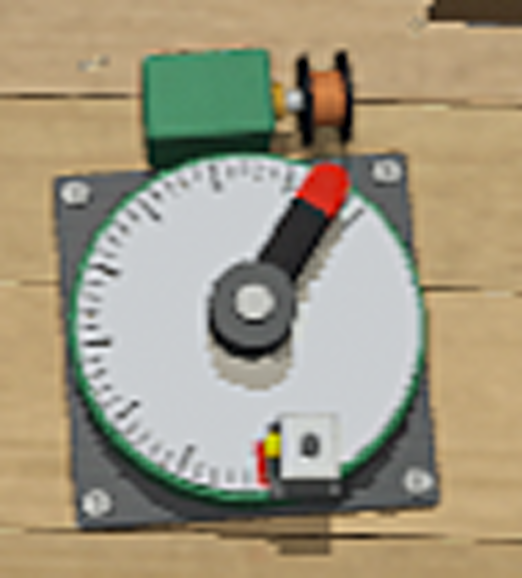

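The crop shows the base screws at (75,190), (388,171), (97,503) and (418,480), the hub at (254,300), the lever's red end at (325,188), and the block at (309,447) with the pin on its left at (272,443).

```bash
python3 - <<'E'
from h import *
f=robot.grab_frame("top");k=lambda u,v,z:ray(f,235+u/5.5-.4,130+v/5.5-.4,z)
S=np.array([k(*p,.010) for p in((75,190),(388,171),(97,503),(418,480))]);print(S[:,:2],S.mean(0))
d=(S[0]+S[1]-S[2]-S[3]);print('yaw',np.arctan2(d[1],d[0])); d=S[0]+S[2]-S[1]-S[3];print(np.arctan2(-d[0],d[1]))
print('hub',k(254,300,.084))
im=f['image'];hsv=cv2.cvtColor(im,cv2.COLOR_RGB2HSV)
roi=np.zeros((384,512),bool);roi[157:222,247:314]=1
g=(roi&(abs(hsv[...,0].astype(int)-75)<20)&(hsv[...,1]>90)).astype(np.uint8)
w=(roi&(hsv[...,1]<40)&(hsv[...,2]>170)).astype(np.uint8)
n,l,s,c=cv2.connectedComponentsWithStats(w);i=1+s[1:,4].argmax()
X=np.array([ray(f,*p[::-1],.042)[:2] for p in np.argwhere(l==i)])
h=cv2.convexHull(np.float32(X*1000));print(cv2.minEnclosingCircle(h))
C=np.array(cv2.minEnclosingCircle(h)[0])/1e3
e=ray(f,293.8,163.8,.076)[:2]-C;print('lever',np.hypot(*e),np.arctan2(e[1],e[0]))
for p,z in(((309,447),.082),((272,443),.064)):
  b=k(*p,z)[:2]-C;print(np.hypot(*b),np.arctan2(b[1],b[0]))
b=np.array([.4405,-.2079])-C;print('zero',np.hypot(*b),np.arctan2(b[1],b[0]))
E
```

```text
[[ 0.5747353  -0.1205013 ]
 [ 0.58739865 -0.26870734]
 [ 0.42594848 -0.13480229]
 [ 0.44020862 -0.28222274]] [ 0.50707276 -0.20155842  0.01      ]
yaw 0.0937063907785618
0.09082215451417688
hub [ 0.50672007 -0.20110959  0.084     ]
((505.18505859375, -201.1587677001953), 77.9586410522461)
lever 0.06267997800732428 -0.5226469559107734
0.06595856241915787 -2.767381833750411
0.05821852702053246 -2.973268782620198
zero 0.06503538281733102 -3.037751291925123
```

```bash
cat >> h.py <<'E'
C=np.array([.506,-.2012]);ZP=.069;YAW0=np.pi
def pose(phi,off,r=.052,z=ZP,dy=0.):
    p=C+r*np.array([np.cos(phi),np.sin(phi)])+off*np.array([np.sin(phi),-np.cos(phi)])
    y=phi+YAW0+dy
    return [p[0],p[1],z],[np.pi,0,(y+np.pi)%(2*np.pi)-np.pi]
E
python3 - <<'E'
from h import *
for phi in np.linspace(-.53,3.2,8):
  for d in(0,np.pi):
    p,o=pose(phi,.021);o[2]+=d
    q=robot.inverse_kinematics(p,o);print(round(phi,2),d>0,None if q is None else np.round(q,2))
print(robot.sense()['t'])
E
```

```text
-0.53 False [ 1.13  0.89 -1.18  1.84  0.94  1.11  2.2 ]
-0.53 True [ 0.58  0.56 -0.31  1.87  0.24  0.75 -0.38]
0.0 False [-0.41  0.85  1.11  1.91 -0.92  1.01 -2.02]
0.0 True [ 0.62  0.59 -0.42  1.85  0.33  0.78  0.02]
0.54 False [ 0.19  0.54  0.09  1.89 -0.07  0.72 -2.29]
0.54 True [ 0.67  0.6  -0.55  1.86  0.43  0.8   0.42]
1.07 False [ 0.25  0.51 -0.04  1.93  0.03  0.7  -1.88]
1.07 True [ 0.67  0.59 -0.6   1.9   0.46  0.79  0.88]
1.6 False [ 0.36  0.49 -0.21  1.98  0.16  0.68 -1.49]
1.6 True [ 0.7   0.57 -0.66  1.97  0.5   0.77  1.35]
2.13 False [ 0.45  0.46 -0.3   2.05  0.22  0.66 -1.01]
2.13 True [ 1.05  0.79 -1.18  2.02  0.9   0.99  1.54]
2.67 False [ 0.55  0.45 -0.38  2.09  0.27  0.65 -0.49]
2.67 True [ 1.11  0.75 -1.18  2.06  0.88  0.96  2.1 ]
3.2 False [ 0.67  0.45 -0.46  2.1   0.32  0.66  0.05]
3.2 True [-0.51  0.69  1.11  2.17 -0.87  0.84 -1.92]
0.2
```

```bash
sed -i 's/YAW0=np.pi$/YAW0=-np.pi\/2/' h.py; python3 - <<'E'
from h import *
phi=-.527
robot.grip(0.0,20)
p,o=pose(phi,.046,z=.16)
robot.goto(p,o);print(robot.sense()['t'],robot.sense()['joint_pos'])
p,o=pose(phi,.046)
print(robot.move_straight(p,vel=.12,contact_N=8))
w0=robot.sense()['wrist_force'];print(w0)
p,o=pose(phi,.018)
print(robot.move_straight(p,vel=.03,contact_N=2.5))
s=robot.sense();print(s['t'],s['tcp_pos'],s['wrist_force'],s['opening'])
d=np.array(s['tcp_pos'])[:2]-C;print('off',d@[np.sin(phi),-np.cos(phi)])
for n in("top","scene"):
  f=robot.grab_frame(n);cv2.imwrite(f'pics/{n}1.png',f['image'][:,:,::-1])
a=cv2.imread('pics/top1.png')[110:250,200:350];b=cv2.imread('pics/scene1.png')[130:270,190:340]
cv2.imwrite('pics/ab1.png',cv2.resize(np.hstack([a,b]),None,fx=2.6,fy=2.6))
E
```

```text
2.6 [ 0.40648147  0.41616945 -0.00979141  1.82304542  0.00588305  0.90183634
 -1.7053288 ]
False
[ 0.11517488 -0.72713509  0.32531366]
True
4.275 [ 0.53988823 -0.24595135  0.06863903] [ 0.63259704 -0.49099229  0.54345316] 0.00018896518480656215
off 0.021635643773717222
```

View pics/ab1.png

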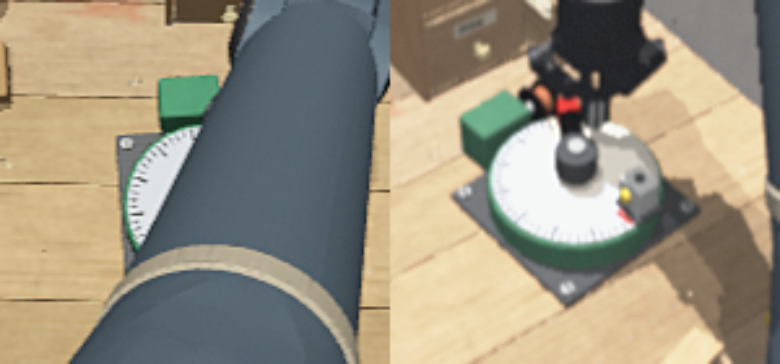

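In the scene view (right half) the shut fingers stand next to the red end at about (575,105), on its clockwise side. The arm hides the top view. Contact came at a 21.6 mm offset, so I'll sweep the lever round now.

```bash
python3 - <<'E'
from h import *
OFF=.0216
for phi in np.arange(-.527+.15,2.78,.15):
    p,o=pose(phi,OFF)
    hit=robot.move_straight(p,vel=.045,attitude=o,contact_N=15)
    s=robot.sense();w=np.array(s['wrist_force'])-[.1,-.7,.33]
    print(round(phi,2),hit,round(s['t'],2),'tan',round(float(w[:2]@[np.sin(phi),-np.cos(phi)]),1),'rad',round(float(w[:2]@[np.cos(phi),np.sin(phi)]),1),round(w[2],1),round(s['joint_pos'][6],2))
    if hit:break
f=robot.grab_frame("scene");cv2.imwrite('pics/s2.png',cv2.resize(f['image'][130:270,190:340,::-1],None,fx=4,fy=4,interpolation=cv2.INTER_CUBIC))
E
```

```text
-0.38 False 4.72 tan 1.7 rad -1.5 -2.6 -1.64
-0.23 False 5.07 tan 2.3 rad -1.2 -1.5 -1.53
-0.08 False 5.41 tan 2.8 rad -1.1 -1.2 -1.42
0.07 False 5.75 tan 2.5 rad -0.6 -3.3 -1.31
0.22 False 6.09 tan 2.0 rad 0.1 -1.4 -1.2
0.37 False 6.43 tan 1.5 rad -1.2 -1.3 -1.09
0.52 False 6.78 tan 1.4 rad -0.4 -1.1 -0.98
0.67 False 7.12 tan 2.1 rad -1.0 -0.6 -0.87
0.82 False 7.46 tan 1.0 rad -1.0 -0.4 -0.76
0.97 False 7.8 tan 2.0 rad -0.5 0.9 -0.65
1.12 False 8.14 tan 2.4 rad -1.2 0.3 -0.53
1.27 False 8.48 tan 3.4 rad -0.4 -0.4 -0.42
1.42 False 8.82 tan 3.1 rad 0.1 -0.0 -0.3
1.57 False 9.17 tan 3.5 rad -1.1 0.0 -0.18
1.72 False 9.51 tan 2.8 rad -0.1 -0.1 -0.06
1.87 False 9.85 tan 3.8 rad -0.7 0.8 0.06
2.02 False 10.19 tan 4.0 rad -0.1 0.5 0.19
2.17 False 10.53 tan 2.8 rad -0.3 0.9 0.32
2.32 False 10.88 tan 3.6 rad -0.2 0.6 0.45
2.47 False 11.22 tan 3.4 rad -0.6 0.1 0.58
2.62 False 11.56 tan 3.1 rad 0.1 -0.2 0.72
2.77 False 11.9 tan 2.5 rad -0.9 0.5 0.86
```

View pics/s2.png

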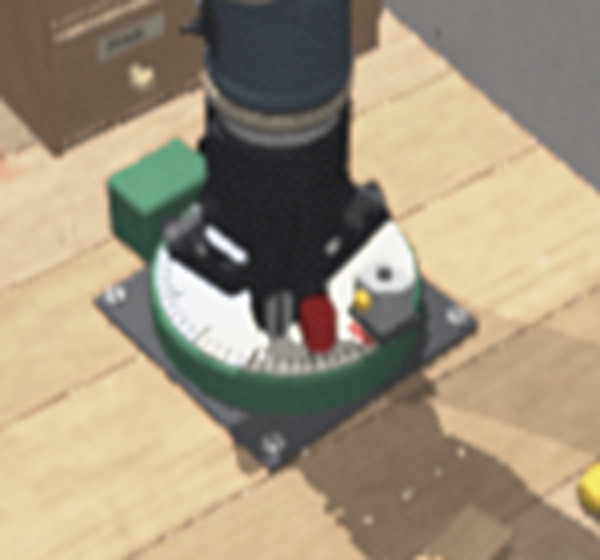

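The lever's red end at (318,320) has followed the finger and is just short of the yellow pin at (360,298). Next is a slow approach by feel.

```bash
python3 - <<'E'
from h import *
OFF=.0216
for phi in np.arange(2.80,3.36,.02):
    p,o=pose(phi,OFF)
    hit=robot.move_straight(p,vel=.012,attitude=o,contact_N=7)
    s=robot.sense();w=np.array(s['wrist_force'])-[.1,-.7,.33];d=np.array(s['tcp_pos'])[:2]-C
    ta=float(w[:2]@[np.sin(phi),-np.cos(phi)])
    ph=np.arctan2(d[1],d[0])%(2*np.pi)+np.arctan2(OFF,.052)
    print(round(phi,2),round(ph,3),hit,round(s['t'],2),'tan',round(ta,1),'rad',round(float(w[:2]@[np.cos(phi),np.sin(phi)]),1))
    if hit or ta>10:break
f=robot.grab_frame("scene");cv2.imwrite('pics/s3.png',cv2.resize(f['image'][170:250,220:320,::-1],None,fx=6,fy=6,interpolation=cv2.INTER_CUBIC))
E
```

```text
2.8 2.795 False 12.22 tan 5.2 rad -0.7
2.82 2.818 False 12.47 tan 4.9 rad -0.6
2.84 2.841 False 12.72 tan 4.7 rad 0.8
2.86 2.863 False 12.97 tan 5.0 rad 1.0
2.88 2.883 False 13.22 tan 5.8 rad 0.9
2.9 2.903 False 13.47 tan 5.1 rad 0.5
2.92 2.923 False 13.72 tan 5.5 rad 0.2
2.94 2.942 False 13.97 tan 5.2 rad 0.7
2.96 2.962 False 14.22 tan 5.0 rad 0.4
2.98 2.981 False 14.47 tan 4.5 rad 1.0
3.0 3.002 False 14.72 tan 4.1 rad -0.2
3.02 3.022 False 14.97 tan 4.7 rad 0.4
3.04 3.039 False 15.22 tan 5.9 rad -0.7
3.06 3.057 False 15.47 tan 6.1 rad -0.1
3.08 3.075 False 15.72 tan 6.1 rad -0.0
3.1 3.094 False 15.97 tan 6.7 rad -0.7
3.12 3.112 False 16.23 tan 6.7 rad -0.2
3.14 3.13 False 16.48 tan 6.3 rad -0.4
3.16 3.145 False 16.73 tan 7.9 rad -1.7
3.18 3.149 False 16.98 tan 9.5 rad -1.3
3.2 3.151 False 17.23 tan 11.2 rad -2.5
```

View pics/s3.png

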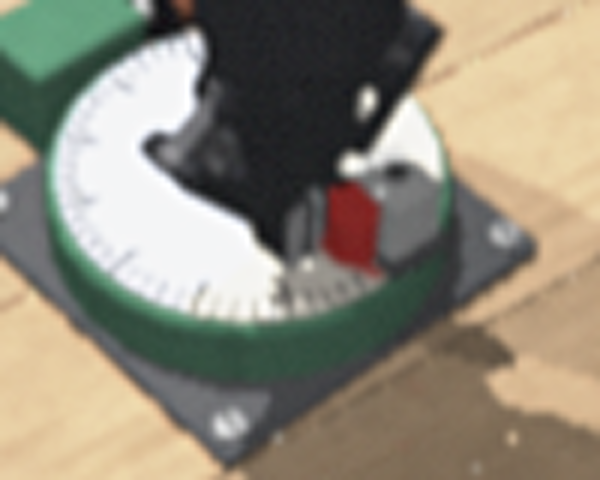

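The force rose to 6–6.7 N when the pin was met at 3.03 rad. About 0.11 rad later, at 3.145 rad, the lever stalled hard with the force climbing to 11 N. The picture shows the red end at (355,225) against the block at (405,210), with no yellow in sight. Now I'll back off and check.

```bash
python3 - <<'E'
from h import *
p,o=pose(3.15,.045);robot.move_straight(p,vel=.05)
p[2]=.2;robot.move_straight(p,vel=.15)
robot.goto([.45,.15,.3],[np.pi,0,robot.sense()['tcp_rot'][2]])
robot.sleep(.5);print(robot.sense()['t'],robot.sense()['wrist_force'])
a=robot.grab_frame("scene");b=robot.grab_frame("top")
cv2.imwrite('pics/scene4.png',a['image'][:,:,::-1]);cv2.imwrite('pics/top4.png',b['image'][:,:,::-1])
A=cv2.resize(a['image'][155:245,215:315,::-1],None,fx=4,fy=4,interpolation=cv2.INTER_CUBIC)
B=cv2.resize(b['image'][145:235,230:330,::-1],None,fx=4,fy=4,interpolation=cv2.INTER_CUBIC)
cv2.imwrite('pics/ab4.png',np.hstack([A,B]))
E
```

```text
20.7 [ 0.21099765 -0.33489716 -0.21118812]
```

View pics/ab4.png

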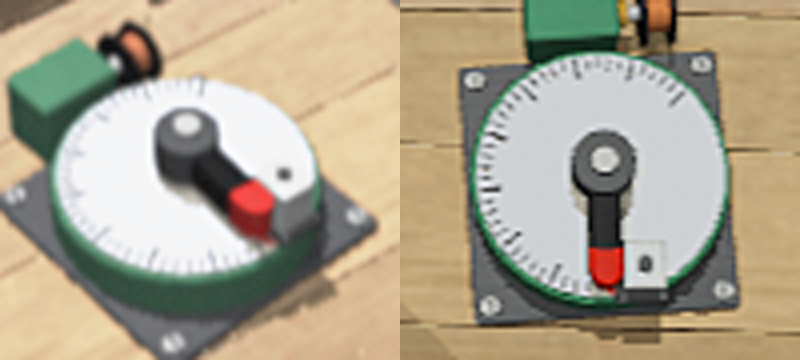

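View pics/top4.png

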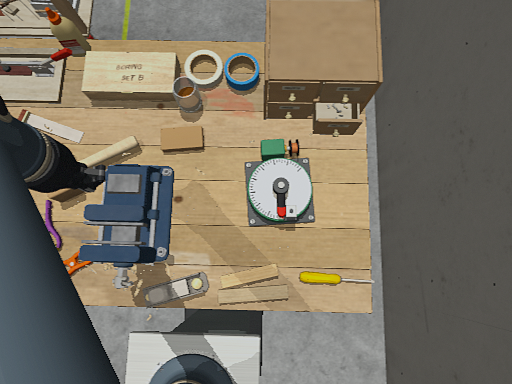

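With the arm clear, the red end sits flush against the block in both views (crop at (605,265) against (645,265)). No yellow pin shows. The sanding block at (181,138) and the screwdriver at (335,278) have not moved.

```bash
python3 -c "
from plant import robot
print(robot.close_job(),robot.sense()['t'])"
```

```text
the job is handed in; nothing more can be done
the job is handed in; nothing more can be done
```

The counter is reset. I pushed the lever anticlockwise with the shut fingers, the long way back across the scale, until it was home against the stop block. I then backed the arm off and handed the job in at about 21 s.

- **By feel:** The push took about 5 N over the last stretch and 6–6.7 N once the pin was met. The lever then stalled about 0.11 rad later, which matches the pin's 6 mm travel. I stopped at about 11 N. By my measurements, home is about 0.09 rad clockwise of the zero mark.
- **By sight:** With the arm clear, both cameras show the lever flush against the block with no yellow pin visible. The sanding block and screwdriver look unmoved.
- **Limits of the checks:** No check failed or disagreed. I judged the flush fit from the images only, where one pixel is about 2 mm, and the hand-in reports no verdict.

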